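# Lower the tea infuser over the cup to the third notch and hold it

### The arm

A 7-joint arm with a two-finger parallel gripper is mounted at the origin on the work surface. World frame = base frame: x ahead of the robot, y to its left, z up, the work surface at z = 0. Lengths are in m, angles in degrees, forces in N, time in s.
With the tool pointing down it reaches from about 0.425 to 0.875 m from the base axis. Payload 4.7 kg.
Tool frame: the origin (TCP) lies midway between the tips of the shut fingers; the grasp point (between the pads) lies 19 mm behind it; z points along the fingers, y is the line along which they close (so a half turn about z gives the same grasp; the last joint's range is limited). The gripper opens to 87 mm and grips with 3 to 60 N. Pads are 19 mm wide; open, the fingers measure 117 mm over their backs; the gripper's body (75 mm by 190 mm) begins 51 mm behind the grasp point.
Start: joints at [0.808, 18.392, -4.016, 83.108, 1.295, 78.541, -3.26], TCP at [0.65, -0, 0.223] pointing down, gripper open.
Joint ranges: [-163.93, 163.93], [-17.29, 119.83], [-79.2, 71.16], [3.27, 140.29], [-89.18, 269.18], [5.43, 117.66], [-154.24, 154.24]. Speed limits (degrees/s): [147.25, 147.25, 180, 180, 180, 180, 180].

### API

Orientations are given as [roll, pitch, yaw] about the fixed x, y, z axes, in that order (R = Rz(yaw) Ry(pitch) Rx(roll)).
In Python, from cell import env, viewer, boxes_of, masks_of gives the robot as it stands. The module is installed in compiled form; this text tells all that it offers.
- The arm moves only by the tool apply_moves, never from a script. Its argument "moves" is a list of rows, each a list of 7 numbers: the shift along the tool's x, y, z scaled (see below), then the turn, a rotation vector about the tool's x, y, z scaled (see below), then the opening, from 0 (shut) to 1 (fully open). A call has 1 to 20 rows; each row is the pose to reach, as a shift and turn from the pose commanded when the call began, along the tool's axes at that moment; what a row does not reach only later rows make up. The controller multiplies each number of a shift by 0.2 m and each number of a turn by 1.5 rad. A row lasts 1/10 s, in which the tool goes at most 50 mm and 8.59 degrees, less where a joint would pass 70% of its speed; a pose out of reach is approached as far as the arm can. A call with a number of a shift or a turn outside -1 to 1 is refused whole. A call with a gripper value outside its range is refused whole. The fingers move at their own pace and stop on an object; "grip_force" is the grip in N (left out, the last holds). Time passes only in rows, so rows that repeat a pose let the fingers close. It gives the time, the measured TCP pose, the force, the opening and the grip force at its end, in the units of the state.
- env.get_obs(): the state, without advancing time (a new reading comes with each control period).
- viewer.read_camera(name): name is "scene" or "side" or "wrist"; returns the picture (420x560x3 uint8, red, green, blue); there is no depth.
- viewer.get_calibration(name): a dict with "fov_y" (degrees; the focal length in pixels is half the picture's height over the tangent of half this angle, whatever the lens; pixels are square), "cx", "cy" (the principal point, pixels), "k1" (the pictures are not rectified: a ray, as slopes to the right and down, at radius r is drawn at 1 + k1 r^2 times it, then the intrinsics apply), "position" and "orientation" of the camera in the world. Camera axes: x right, y up, looking along -z (the intrinsics and any distortion apply to the point x, -y, -z); pixel columns grow to the right and rows downward; lengths in m; the calibration is good to about 2 mm. A picture is of the moment at which its call begins: read the wrist's pose just before it. get_calibration takes no time and is no camera call; for the wrist camera it gives the pose at the moment of the call.
- env.sign_off(): hands the job in; it is judged then, once.
Trained networks look in the newest picture that a camera, given by its name, has taken for a name from the list of things; names that differ only in an ending like _2 or _b are one class to them, and where a whole thing is asked for, a point or a joint stands for the part that bears it (a point fixed in the world has none). Each returns a list of dicts, best first, with "conf" (0 to 1); they miss things now and then, are a little off and sometimes report something else, mostly with a low value. They report only what shows in the picture. A call takes as long as a camera call. They do not tell look-alikes from the thing itself.
- boxes_of(camera, target): "location" ([column, row] in pixels, amid what is visible of it).
- masks_of(camera, target): "pixels" (420x560 bool, what is visible of it) and "location" ([column, row] in pixels, amid what is visible of it).
The state is a dict: "time_s": time; "qpos": joint angles; "joint_velocities": joint speeds; "effort": joint torques, N m; "tool_pos": TCP position; "tool_rot": TCP orientation; "force": force on the tool from outside, world axes, zero at the start; "wrist_torque": the same for the moment, N m; "grip_width": finger opening in m; "grasp_force": force on a finger pad.
Only numpy, scipy, OpenCV 4.12 (cv2) and the standard library are available. Lean on these libraries where they do the work, as an engineer would, in place of code of your own. Each camera call takes 0.05 s, during which the arm holds its last target. There are 200 camera calls.

### The job

The glass cup stands under one of the two infusers of the steeping stand; on the side where it stands, press the orange paddle straight down past the first two notches to the third (the red mark, 51 mm down), so that the infuser hangs in the cup. It springs back if let go, so hold it at the third notch for three seconds and finish the job still holding it there. Do not push it beyond the third notch, do not press the other paddle, and leave the cup and everything else standing where it is.

Things in the scene. Friction and masses are not known exactly. Their poses are not given: they have to be found in the camera images.
- stand: Fixed steeping stand. Origin: on the trolley under the middle of its white housing (60 x by 270 y, 155 mm high); z up, x from paddles (robot side) to infusers, y left. Black base 12 mm thick, x -55 to +145, 290 mm wide. Paddles at x -92, y +85 (left) and -85 mm; infusers and cup places at x +88, same y. Ticks beside the slots, 17 mm apart, mark four notches, third long and red.
- left_pad: Left paddle: orange pad 36 (x) by 38 (y) by 12 mm on a steel bar on the robot side of the stand. Origin: centre of its top face, 150 mm above the trolley at rest and 99 mm at the third notch; axes as the stand. Free all round and above; its near edge is 110 mm and its far edge 74 mm from the stand's middle plane.
- right_pad: Right paddle: same as the left one, at y=-85 mm of the stand.
- left_infuser (a point): Centre of the underside of the left infuser, a perforated brass cylinder 40 mm across and 38 mm high on a steel arm, on the far side of the stand; 98 mm above the trolley at rest, 47 mm with its lever at the third notch.
- right_infuser (a point): Centre of the underside of the right infuser, same as the left.
- left_lever (a joint): How far the left lever (paddle, bar and infuser as one) is pressed straight down, m: 0 at rest, notches at 0.017, 0.034, 0.051 (third, red tick), 0.068, stop 0.072. A spring always pushes it back up; it never latches. About 6 N starts it, about 9 N holds it at the third notch; the notches are felt as a ripple of about 2.5 N either way (push at most 14 N).
- right_lever (a joint): How far the right lever (paddle, bar and infuser as one) is pressed straight down, m: 0 at rest, notches at 0.017, 0.034, 0.051 (third, red tick), 0.068, stop 0.072. A spring always pushes it back up; it never latches. About 6 N starts it, about 9 N holds it at the third notch; the notches are felt as a ripple of about 2.5 N either way (push at most 14 N).
- cup: Clear glass cup 84 mm across, 75 mm high, no handle, standing upright on the stand's base (12 mm up) under the left or the right infuser, within 5 mm of centred. Origin: centre of its underside. Fragile; stays where it is.
- lid_rest: Hard silicone lid rest, green round dish 86 mm across, 10 mm high, lying on the stand's base under the other infuser. Origin: centre of its underside. Leave alone.
- spare_cup: Second glass cup of the pair, same size (84 by 75 mm), standing on the trolley top away from the stand. Origin: centre of its underside. Leave alone.
- kettle: Electric kettle, steel, 160 mm across, 215 mm high, black handle reaching 122 mm from its axis to its own +y with a red toggle switch on it. Origin: centre of its underside. Leave alone.
- tin: Orange plastic tin with white twist cap, 80 mm across, 117 mm high. Origin: centre of its underside. Leave alone.
Not all that is in view belongs to the job. What is shaped like the cup but yellow is not meant.

How it is judged (in metres and radians):
On the way:
1. the lever on the cup's side is held at the third notch (within 5.5 mm) for 2 s, pressed by the robot's fingers, the other lever up (((value of joint left_lever between 0.0455 and 0.0565 m and horizontal distance between left_infuser and cup below 0.02 m and value of joint right_lever below 0.004 m and contact force between the fingers and left_pad above 1.5 N) or (value of joint right_lever between 0.0455 and 0.0565 m and horizontal distance between right_infuser and cup below 0.02 m and value of joint left_lever below 0.004 m and contact force between the fingers and right_pad above 1.5 N))), for 2 s.
At the end, for the whole second after the job is handed in: Through the last second: cup-side lever at 51 mm +-5.5 mm, its paddle pressed by the fingers with over 1.5 N, its infuser within 20 mm of the cup's axis; other lever under 4 mm; cup upright (0.1 rad) and within 12 mm, all else within 15 mm, of where it started (((value of joint left_lever between 0.0455 and 0.0565 m and horizontal distance between left_infuser and cup below 0.02 m and value of joint right_lever below 0.004 m and contact force between the fingers and left_pad above 1.5 N) or (value of joint right_lever between 0.0455 and 0.0565 m and horizontal distance between right_infuser and cup below 0.02 m and value of joint left_lever below 0.004 m and contact force between the fingers and right_pad above 1.5 N)) and angle between cup's own z axis and vertical below 0.1 rad and distance of cup from where it was at the start of the episode below 0.012 m and distance of each of lid_rest, spare_cup, kettle, tin from where it was at the start of the episode below 0.015 m); the arm keeps its last pose, push and grip.
It fails at once if a lever was pushed beyond the third notch (more than 59 mm) (value of joint any of left_lever, right_lever above 0.059 m).
It fails at once if the lever on the side without the cup was pressed (more than 8 mm) ((value of joint left_lever above 0.008 m and horizontal distance between left_infuser and cup above 0.06 m) or (value of joint right_lever above 0.008 m and horizontal distance between right_infuser and cup above 0.06 m)).
It fails at once if the cup was moved more than 12 mm (distance of cup from where it was at the start of the episode above 0.012 m).
It fails at once if a bystander was moved more than 15 mm (distance of any of lid_rest, spare_cup, kettle, tin from where it was at the start of the episode above 0.015 m).
It also fails if it takes over 35 s, if anything falls off the work surface, if the arm or the gripper's body presses on something with over 40 N, if the wrist force passes 120 N, or if a joint passes its speed limit or range.

## Working session

There is one attempt and no reset: what is moved stays moved. The work goes in short steps, Python scripts to look and compute and a tool call to move; the robot and the scene stay as the last step left them, time stands still between calls to the robot, and variables do not carry over. Pictures are saved under pics/ and viewed, at most 10 in all, crops included, and the job is handed in when it is done.

Besides the shell and the picture viewer there is one more tool, called after "Emit:" as name([rows], argument=value, ...), one row to a line, values as JSON. apply_moves: Moves the arm, as the interface text tells. Shifts and turns lie within -1 to 1; 1 stands for 0.2 m of shift or 1.5 rad of turn. Its arguments: {"type":"object","properties":{"moves":{"type":"array","items":{"type":"array","items":{"type":"number","minimum":-1,"maximum":1}}},"grip_force":{"type":"number"}},"required":["moves"]}

```bash
mkdir -p pics
cat > h.py <<'E'
import numpy as np, cv2
from cell import env, viewer, boxes_of, masks_of
from scipy.spatial.transform import Rotation as R
def cal(n):
    c=viewer.get_calibration(n); o=np.array(c["orientation"],float)
    if o.shape==(3,3): M=o
    elif o.size==4: M=None; print("quat",o)
    else: M=R.from_euler('xyz',o,degrees=True).as_matrix()
    return c,np.array(c["position"]),M,210/np.tan(np.radians(c["fov_y"])/2)
def ray(C,px):
    c,p,M,f=C
    d=np.array([(px[0]-c["cx"])/f,(px[1]-c["cy"])/f]);s=d.copy()
    for _ in range(20): s=d/(1+c["k1"]*(s@s))
    v=M@np.array([s[0],-s[1],-1]); return p,v/np.linalg.norm(v)
def onz(C,px,z):
    p,v=ray(C,px); return p+v*(z-p[2])/v[2]
def proj(C,X):
    c,p,M,f=C
    q=M.T@(np.array(X)-p); s=np.array([q[0],-q[1]])/-q[2]; s=s*(1+c["k1"]*(s@s)); return s*f+[c["cx"],c["cy"]]
def tri(rs):
    A=0;b=0
    for p,v in rs:
        P=np.eye(3)-np.outer(v,v);A=A+P;b=b+P@p
    X=np.linalg.solve(A,b); return X,[np.linalg.norm((np.eye(3)-np.outer(v,v))@(X-p)) for p,v in rs]
E
python3 - <<'E'
from h import *
ims=[]
for n in ("scene","side","wrist"):
    C=cal(n); im=viewer.read_camera(n); ims.append(im); cv2.imwrite(f"pics/{n}0.png",im[:,:,::-1])
    print(n,C[0])
    for t in ("left_pad","right_pad","cup","lid_rest","stand"):
        print(t,[(np.round(b["location"]),round(b["conf"],2)) for b in boxes_of(n,t)][:4])
o=env.get_obs(); print({k:np.round(o[k],3) for k in("time_s","tool_pos","tool_rot","force")})
E
```

```text
scene {'fov_y': 55.22369824935211, 'cx': 273.7855355567263, 'cy': 209.74858764185237, 'k1': -0.057586236536528626, 'position': array([1.10252141, 0.53404034, 1.04287044]), 'orientation': array([ 37.61359173,   0.55945513, 136.72730008])}
left_pad [(array([261., 208.]), 0.81)]
right_pad [(array([224., 184.]), 0.69)]
cup [(array([229., 198.]), 0.86), (array([209., 257.]), 0.86), (array([262., 215.]), 0.48)]
lid_rest [(array([253., 240.]), 0.71)]
stand [(array([262., 213.]), 0.65)]
side {'fov_y': 44.28066737171542, 'cx': 273.1307687622191, 'cy': 206.79579119690405, 'k1': -0.16085239825381895, 'position': array([0.3092847 , 1.11129964, 1.25696673]), 'orientation': array([  45.42678419,   -0.76171834, -163.94708365])}
left_pad [(array([258., 207.]), 0.64)]
right_pad [(array([322., 180.]), 0.52)]
cup [(array([217., 200.]), 0.9), (array([268., 186.]), 0.61), (array([266., 207.]), 0.3)]
lid_rest [(array([312., 131.]), 0.74), (array([253., 222.]), 0.62)]
stand [(array([287., 207.]), 0.85)]
wrist {'fov_y': 68.09761835820555, 'cx': 279.1321496692478, 'cy': 214.66806847046766, 'k1': -0.0547861881875462, 'position': array([0.65106444, 0.08149586, 0.38536463]), 'orientation': array([-17.14025296,   0.06872368,  -0.01920611])}
left_pad [(array([164., 202.]), 0.73)]
right_pad [(array([288., 345.]), 0.72)]
cup [(array([430., 228.]), 0.69), (array([284., 332.]), 0.57), (array([288., 346.]), 0.26)]
lid_rest [(array([305., 179.]), 0.56)]
stand [(array([235., 209.]), 0.79)]
{'time_s': np.float64(0.9), 'tool_pos': array([ 0.65 , -0.   ,  0.223]), 'tool_rot': array([1.79992e+02, 3.00000e-03, 8.99980e+01]), 'force': array([ 0.432,  0.031, -0.732])}
```

View pics/scene0.png

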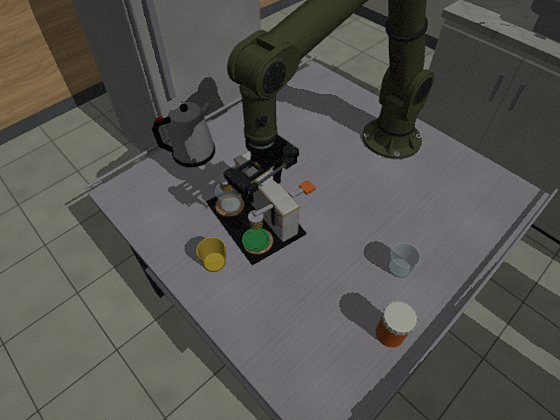

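View pics/side0.png

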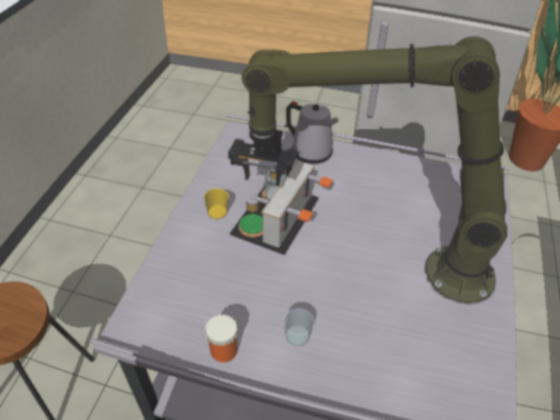

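View pics/wrist0.png

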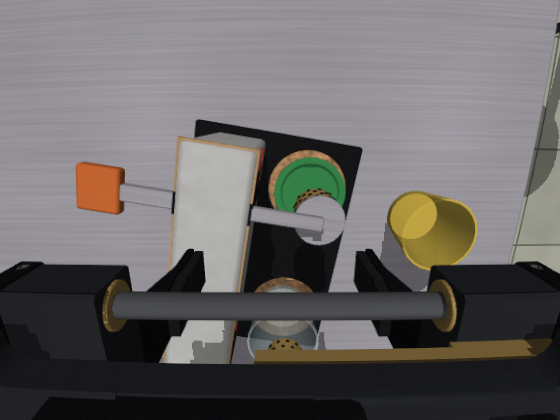

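The wrist view shows:
- the green lid rest and an infuser at about (310,190), on the left (+y) side
- a clear cup under the other infuser at (284,330), on the right (−y) side
- the left pad at (101,187)

The yellow cup at (430,228) is a decoy. The other clear glass, at scene (403,260), is the spare cup on the table. So the right paddle looks like the one to press. In the side view it is at (326,182) and the left pad is at (306,215). Next I locate the pads and the kettle.

Run:
```python
from h import *
S={n:cal(n) for n in("scene","side","wrist")}
def orange(n):
    im=cv2.imread(f"pics/{n}0.png");h=cv2.cvtColor(im,cv2.COLOR_BGR2HSV)
    m=cv2.inRange(h,(3,190,130),(14,255,255));k,_,st,ce=cv2.connectedComponentsWithStats(m)
    return [(np.round(ce[i],1),st[i][4]) for i in range(1,k) if st[i][4]>15]
for n in S: print(n,orange(n))
X,e=tri([ray(S["scene"],(307,187)),ray(S["side"],(306,215)),ray(S["wrist"],(101,185))]);print("left pad",X,e)
for px in((326,182),(306,215)): print("side onz.15",onz(S["side"],px,.15))
for px in((101,186),(100,187)): print("wrist left",onz(S["wrist"],px,.15))
a,b=[onz(S["wrist"],p,.012) for p in((197,121),(360,148))];print("base far edge",a,b,np.degrees(np.arctan2(*(b-a)[1::-1])))
a,b=[onz(S["wrist"],p,.155) for p in((178,139),(257,150))];print("housing",a,b,np.degrees(np.arctan2(*(b-a)[1::-1])))
print("kettle", onz(S["scene"],(195,157),0.0),onz(S["side"],(315,153),0.0), tri([ray(S["scene"],(184,106)),ray(S["side"],(316,107))]))
print("cup base",onz(S["wrist"],(284,325),.03))
```

```text
scene [(array([307.2, 186.3]), np.int32(94))]
side []
wrist [(array([ 97.2, 187. ]), np.int32(1853))]
left pad [0.50423144 0.02945098 0.1432271 ] [np.float64(0.0003206969893689492), np.float64(0.0032394079259688564), np.float64(0.003142408995340547)]
side onz.15 [ 0.47407878 -0.13157361  0.15      ]
side onz.15 [0.50130209 0.0325412  0.15      ]
wrist left [0.51077973 0.03247846 0.15      ]
wrist left [0.50982853 0.03168272 0.15      ]
base far edge [0.55532776 0.08006879 0.012     ] [0.74651    0.04908664 0.012     ] -9.205078643556075
housing [0.57715415 0.06809867 0.155     ] [0.63460768 0.05990727 0.155     ] -8.114227515401176
kettle [ 0.60066882 -0.43590224  0.        ] [ 0.57239304 -0.45407641  0.        ] (array([ 0.584518  , -0.46289767,  0.20628982]), [np.float64(0.0008101139021050209), np.float64(0.0008101139021050044)])
cup base [ 0.65714432 -0.18448607  0.03      ]
```

Emit:
apply_moves([
  [-0.07, -0.08, 0, 0, 0, -0.09, 0],
  [-0.14, -0.17, 0, 0, 0, -0.19, 0],
  [-0.21, -0.26, 0, 0, 0, -0.28, 0],
  [-0.28, -0.34, 0, 0, 0, -0.38, 0],
  [-0.34, -0.43, 0, 0, 0, -0.47, 0],
  [-0.41, -0.51, 0, 0, 0, -0.56, 0],
  [-0.48, -0.6, 0, 0, 0, -0.66, 0],
  [-0.55, -0.68, 0, 0, 0, -0.75, 0],
  [-0.61, -0.77, 0, 0, 0, -0.85, 0],
  [-0.675, -0.85, 0, 0, 0, -0.94, 0],
  [-0.675, -0.85, 0, 0, 0, -0.94, 0],
  [-0.675, -0.85, 0, 0, 0, -0.94, 0],
])

```text
time_s: 2.1
tool_pos: [0.4803, -0.1349, 0.2229]
tool_rot: [180.0, 0.1, 170.6]
force: [-0.2, 0.4, -0.3]
grip_width: 0.003
grasp_force: 0.0
```

Run:
```python
from h import *
o=env.get_obs(); print({k:np.round(o[k],4) for k in("time_s","tool_pos","tool_rot","force","qpos")})
C=cal("wrist"); im=viewer.read_camera("wrist"); cv2.imwrite("pics/wrist1.png",im[:,:,::-1])
im2=viewer.read_camera("scene"); cv2.imwrite("pics/scene1.png",cv2.resize(im2[140:280,170:350,::-1],None,fx=4,fy=4,interpolation=cv2.INTER_CUBIC))
for t in("right_pad","cup","lid_rest"): print(t,[(np.round(b["location"]),round(b["conf"],2)) for b in boxes_of("wrist",t)][:4])
h=cv2.cvtColor(im,cv2.COLOR_RGB2HSV);m=cv2.inRange(h,(3,190,100),(14,255,255));k,_,st,ce=cv2.connectedComponentsWithStats(m)
for i in range(1,k):
    if st[i][4]>60: print(ce[i],st[i],onz(C,ce[i],.15))
```

```text
{'time_s': np.float64(2.1), 'tool_pos': array([ 0.4803, -0.1349,  0.2229]), 'tool_rot': array([1.799799e+02, 6.630000e-02, 1.706244e+02]), 'force': array([-0.2073,  0.4465, -0.2974]), 'qpos': array([ 1.702780e+01,  1.842000e-01, -4.374400e+00,  1.039934e+02,
       -1.010000e-02,  7.575790e+01,  9.328030e+01])}
right_pad [(array([281., 224.]), 0.66)]
cup []
lid_rest []
[274.85835351 220.5811138 ] [ 252  200   47   42 1652] [ 0.47700722 -0.13739209  0.15      ]
[479.39145658 222.2640056 ] [ 455  200   51   42 1428] [0.50585099 0.02746294 0.15      ]
```

View pics/wrist1.png

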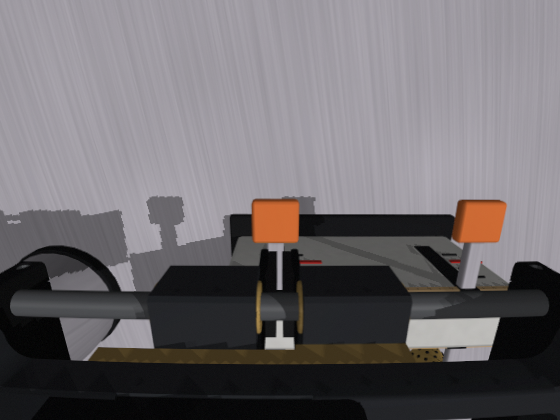

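View pics/scene1.png

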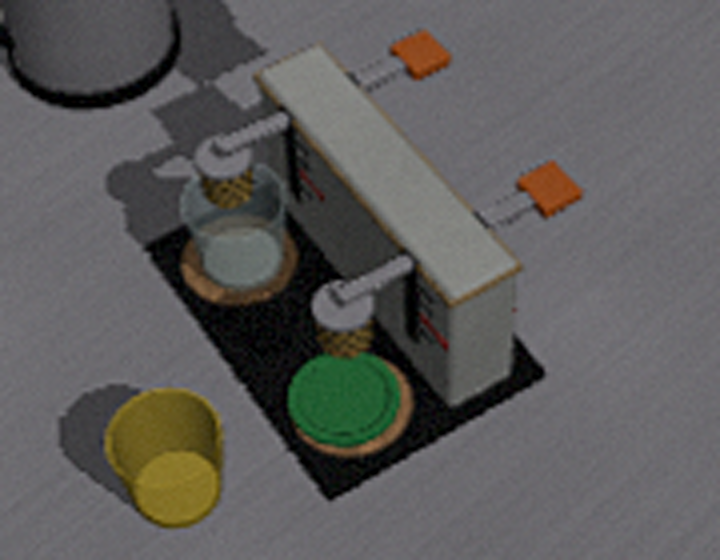

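The enlarged crop confirms it. The clear cup stands under the infuser on the kettle side at crop (235,235), which is the −y, right side. The green lid rest at (345,395) is under the left one, and the yellow cup at (165,455) is off the stand. So it is the right pad, at crop (420,53) and wrist (275,220).

Run:
```python
from h import *
W=cal("wrist");S=cal("scene")
for w,s in(((274.9,220.6),(420,53)),((479.4,221.5),(549,188))):
    print(tri([ray(W,w),ray(S,(170+s[0]/4-.4,140+s[1]/4-.4))]))
L=onz(W,(479.4,221),.15);r=onz(W,(274.9,220.6),.15);print(L-r,np.linalg.norm(L-r))
```

```text
(array([ 0.47818727, -0.1373031 ,  0.14765056]), [np.float64(0.0005836586138706391), np.float64(0.0005836586138706984)])
(array([0.50603524, 0.02994487, 0.14672094]), [np.float64(4.520822207699396e-05), np.float64(4.520822207703994e-05)])
[0.02705764 0.16455501 0.        ] 0.16676470358634138
```

Emit:
apply_moves([
  [0.013, -0.012, 0.06, 0, 0, 0, 0],
  [0.013, -0.012, 0.13, 0, 0, 0, 0],
  [0.013, -0.012, 0.2, 0, 0, 0, 0],
  [0.013, -0.012, 0.26, 0, 0, 0, 0],
  [0.013, -0.012, 0.3, 0, 0, 0, 0],
  [0.013, -0.012, 0.33, 0, 0, 0, 0],
  [0.013, -0.012, 0.34, 0, 0, 0, 0],
  [0.013, -0.012, 0.34, 0, 0, 0, 0],
])

```text
time_s: 3.15
tool_pos: [0.4771, -0.137, 0.1545]
tool_rot: [-180.0, 0.0, 170.8]
force: [-0.6, 0.9, 0.9]
grip_width: 0.0008
grasp_force: 0.0
```

Emit:
apply_moves([
  [0, 0, 0.01, 0, 0, 0, 0],
  [0, 0, 0.02, 0, 0, 0, 0],
  [0, 0, 0.03, 0, 0, 0, 0],
  [0, 0, 0.035, 0, 0, 0, 0],
  [0, 0, 0.035, 0, 0, 0, 0],
])

```text
time_s: 3.65
tool_pos: [0.4774, -0.1371, 0.1487]
tool_rot: [-180.0, 0.1, 170.8]
force: [-1.9, 0.6, 7.4]
grip_width: 0.0006
grasp_force: 3.4
```

Emit:
apply_moves([
  [0, 0, 0.02, 0, 0, 0, 0],
  [0, 0, 0.04, 0, 0, 0, 0],
  [0, 0, 0.06, 0, 0, 0, 0],
  [0, 0, 0.08, 0, 0, 0, 0],
  [0, 0, 0.1, 0, 0, 0, 0],
  [0, 0, 0.12, 0, 0, 0, 0],
  [0, 0, 0.14, 0, 0, 0, 0],
  [0, 0, 0.16, 0, 0, 0, 0],
  [0, 0, 0.18, 0, 0, 0, 0],
  [0, 0, 0.19, 0, 0, 0, 0],
  [0, 0, 0.19, 0, 0, 0, 0],
])

```text
time_s: 4.75
tool_pos: [0.4775, -0.1371, 0.1108]
tool_rot: [-180.0, 0.1, 170.8]
force: [-3.6, 0.8, 10.7]
grip_width: 0.0005
grasp_force: 5.3
```

Emit:
apply_moves([
  [0, 0, 0.015, 0, 0, 0, 0],
  [0, 0, 0.03, 0, 0, 0, 0],
  [0, 0, 0.045, 0, 0, 0, 0],
  [0, 0, 0.055, 0, 0, 0, 0],
  [0, 0, 0.058, 0, 0, 0, 0],
  [0, 0, 0.058, 0, 0, 0, 0],
  [0, 0, 0.058, 0, 0, 0, 0],
])

```text
time_s: 5.45
tool_pos: [0.4775, -0.1371, 0.0993]
tool_rot: [-180.0, 0.1, 170.8]
force: [-2.5, 0.5, 10.0]
grip_width: 0.0005
grasp_force: 4.8
```

Run:
```python
from h import *
o=env.get_obs(); print({k:np.round(o[k],4) for k in("time_s","tool_pos","force")})
im=viewer.read_camera("scene");a=cv2.resize(im[140:250,200:300,::-1],None,fx=4,fy=4,interpolation=cv2.INTER_CUBIC)
w=viewer.read_camera("wrist")[:,:,::-1]; w=cv2.resize(w[170:320,200:390],None,fx=2,fy=2.933)[:440,:]
cv2.imwrite("pics/p2.png",np.hstack([a,w]))
print(a.shape,w.shape)
```

```text
{'time_s': np.float64(5.45), 'tool_pos': array([ 0.4775, -0.1371,  0.0993]), 'force': array([-2.5266,  0.5297, 10.04  ])}
(440, 400, 3) (440, 380, 3)
```

View pics/p2.png

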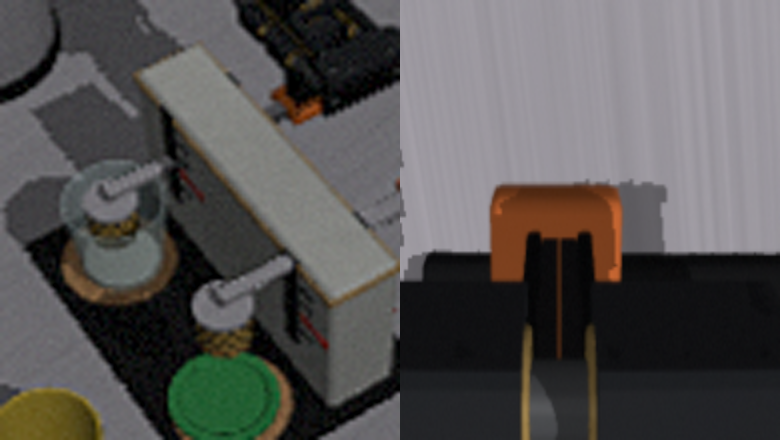

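The infuser now hangs in the cup (crop (110,215)), the fingers press squarely on the pad, and the left infuser is still up. The TCP at 0.0993 means about 51 mm of travel, so I hold it there.

Emit:
apply_moves([
  [0, 0, 0, 0, 0, 0, 0],
  [0, 0, 0, 0, 0, 0, 0],
  [0, 0, 0, 0, 0, 0, 0],
  [0, 0, 0, 0, 0, 0, 0],
  [0, 0, 0, 0, 0, 0, 0],
  [0, 0, 0, 0, 0, 0, 0],
  [0, 0, 0, 0, 0, 0, 0],
  [0, 0, 0, 0, 0, 0, 0],
  [0, 0, 0, 0, 0, 0, 0],
  [0, 0, 0, 0, 0, 0, 0],
  [0, 0, 0, 0, 0, 0, 0],
  [0, 0, 0, 0, 0, 0, 0],
  [0, 0, 0, 0, 0, 0, 0],
  [0, 0, 0, 0, 0, 0, 0],
  [0, 0, 0, 0, 0, 0, 0],
  [0, 0, 0, 0, 0, 0, 0],
  [0, 0, 0, 0, 0, 0, 0],
  [0, 0, 0, 0, 0, 0, 0],
  [0, 0, 0, 0, 0, 0, 0],
  [0, 0, 0, 0, 0, 0, 0],
])

```text
time_s: 7.55
tool_pos: [0.4775, -0.1371, 0.0993]
tool_rot: [-180.0, 0.1, 170.8]
force: [-3.5, 1.5, 9.5]
grip_width: 0.0006
grasp_force: 4.8
```

Emit:
apply_moves([
  [0, 0, 0, 0, 0, 0, 0],
  [0, 0, 0, 0, 0, 0, 0],
  [0, 0, 0, 0, 0, 0, 0],
  [0, 0, 0, 0, 0, 0, 0],
  [0, 0, 0, 0, 0, 0, 0],
  [0, 0, 0, 0, 0, 0, 0],
  [0, 0, 0, 0, 0, 0, 0],
  [0, 0, 0, 0, 0, 0, 0],
  [0, 0, 0, 0, 0, 0, 0],
  [0, 0, 0, 0, 0, 0, 0],
  [0, 0, 0, 0, 0, 0, 0],
  [0, 0, 0, 0, 0, 0, 0],
  [0, 0, 0, 0, 0, 0, 0],
  [0, 0, 0, 0, 0, 0, 0],
])

```text
time_s: 8.95
tool_pos: [0.4775, -0.1371, 0.0993]
tool_rot: [-180.0, 0.1, 170.8]
force: [-2.2, 0.4, 9.5]
grip_width: 0.0002
grasp_force: 4.8
```

Run:
```python
from h import *
S=cal("scene")
x=np.array([np.cos(np.radians(-9)),np.sin(np.radians(-9)),0])
P=np.array([.478,-.137,0])+.18*x
for z in(.136,.136-.046,.136-.051,.136-.056): print(z,proj(S,P+[0,0,z]))
print("seen before",(226,179.3),"after",(227.5,190.5))
```

```text
0.136 [225.96089285 179.61355562]
0.09000000000000001 [227.48402625 189.46593548]
0.08500000000000002 [227.64449814 190.50278743]
0.08000000000000002 [227.80400477 191.5331843 ]
seen before (226, 179.3) after (227.5, 190.5)
```

The camera check agrees with 51 mm: the infuser is seen at row 190.5 and predicted at 190.5. It has been held for 3.5 s, so I hand it in.

```bash
python3 -c "
from cell import env
print(env.sign_off())"
```

```text
the job is handed in; nothing more can be done
None
```

I pressed the right paddle, on the cup's side, to the third notch (about 51 mm), held it there for 3.5 s, and handed the job in still holding it; sign-off returned no verdict.

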